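# Hang the wide print carrier on the drying rail

### The arm

A 6-joint arm with a two-finger parallel gripper is mounted at the origin on the work surface; the furniture and walls round the work are solid. World frame = base frame: x ahead of the robot, y to its left, z up, the work surface at z = 0. Lengths are in mm, angles in rad, forces in N, time in s.
With the tool pointing down it reaches from about 325 to 775 mm from the base axis. Payload 5.5 kg.
Tool frame: the origin (TCP) lies between the finger pads; the fingertips stand 11 mm ahead of it and the grasp point (between the pads) lies 8 mm behind it; z points along the fingers, y is the direction in which the jaws open and shut (so a half turn about z gives the same grasp; the last joint's range is limited). The gripper opens to 85 mm and grips with 20 to 120 N. Pads are 22 mm wide; open, the fingers measure 114 mm over their backs; the gripper's body (76 mm by 85 mm) begins 54 mm behind the grasp point. The pads swing forward as they close: fully open they stand 13 mm farther back than shut.
Start: joints at [1.266, 0.091, 1.231, -0, 1.82, -0.057], TCP at [147.167, 581.686, 242.275] pointing down, gripper open.
Joint ranges: [-2.87, 2.87], [-0.86, 2.18], [0.17, 2.46], [-1.51, 4.65], [0.06, 2.69], [-2.65, 2.65]. Speed limits (rad/s): [2.57, 2.57, 3.01, 3.14, 3.14, 3.14].

### API

Orientations are given as a unit quaternion [w, x, y, z].
In Python, from rig import env, camera, job gives the robot as it stands.
- The arm moves only by the tool send_rows, never from a script. Its argument "moves" is a list of rows, each a list of 4 numbers: the shift along the tool's x, y, z in m, then the turn about the tool's z in degrees. A call has 1 to 8 rows; each row shifts and turns the pose as measured when the row begins, along the tool's axes as they then stand; what a row does not reach is not made up. A row lasts 1/10 s, in which the tool goes at most 50 mm and 8.59 degrees, less where a joint would pass 70% of its speed; a pose out of reach is approached as far as the arm can. A call is refused whole if a number of a shift passes 0.05 or a number of a turn 8.59, either way. A call with a gripper value outside its range is refused whole. "jaw" is the opening, from -1 (shut) to 1 (fully open), set as the call begins (left out, the last holds). The fingers move at their own pace and stop on an object; the grip force is fixed at half the most. Time passes only in rows, so rows that do not move let the fingers close. It gives the time, the measured TCP pose, the force and the opening at its end, in the units of the state.
- env.state(): the state, without advancing time (a new reading comes with each control period).
- camera(name): name is "scene" or "top" or "wrist"; returns a dict with "img" (384x512x3 uint8, red, green, blue), "intrinsics" (3x3 intrinsics, pixels), "D" ([k1, k2, p1, p2, k3] as OpenCV has them; the pictures are not rectified), "origin" and "attitude" of the camera in the world. Camera axes: x right, y up, looking along -z (the intrinsics and any distortion apply to the point x, -y, -z); pixel columns grow to the right and rows downward; lengths in mm; the calibration is good to about 2 mm. A picture is of the moment at which its call begins. There is no depth.
- job.hand_in(): hands the job in, once; it reports no verdict.
The state is a dict: "clock": time; "qpos": joint angles; "joint_vel": joint speeds; "joint_efforts": joint torques, N m; "tool_pos": TCP position; "ee_rot": TCP orientation; "force": force on the tool from outside, world axes, zero at the start; "ft_torque": the same for the moment, N m; "finger_gap": opening from 0.0 (shut) to 1.0 (fully open).
Only numpy, scipy, OpenCV 4.12 (cv2) and the standard library are available. Lean on these libraries where they do the work, as an engineer would, in place of code of your own. Each camera call takes 0.05 s, during which the arm holds its last target.

### The job

Two hooked print carriers are parked on plywood stands. Take the one with the wider board, lift its hook over the lip of the aluminium drying rail and lower it until it hangs on the lip, hook tongue down in the trough behind it and board in front, about midway along the rail. Lower it all the way before letting go, and leave the narrow carrier in its stand.

Things in the scene. Friction and masses are not known exactly. Their poses are not given: they have to be found in the camera images.
- wide: The carrier to hang, loose, 0.25 kg: white board 100 mm wide (y), 8 thick (x), 90 high; aluminium hook, 40 wide, on its top edge; steel foot bar 30 x 100 x 14 that juts 22 to the front (-x), its back flush with the board. Origin: middle of the board's lower edge. x points from board to hook tongue, z up. Stands upright on a plywood block, 16 above the bench, between two 6 mm ledges.
- wide_grip (a point): Centre of the wide carrier's grip tab, an upright plate 10 mm thick (x), 40 wide (y), 54 high, free all round: pinch it from above across its thickness. The tab stands on the hook's 6 mm bridge, whose underside is 33 mm below this point. Under the bridge the gap from board to tongue is 26 mm (x), centred below this point. Axes as wide; 123 mm above its origin.
- wide_tip (a point): Lower end of the wide carrier's hook tongue, a plate 6 mm thick (x), 40 wide, reaching 28 mm below the bridge's underside. 16 mm to +x of wide_grip and 61 mm below it. Same axes.
- narrow_grip (a point): Centre of the grip tab of the narrow carrier, a bystander: same hook and tab as the wide one, but its board is only 50 mm wide. It is parked on a stand of the same kind, its top 166 mm above the bench; which carrier is in which stand varies.
- rail_lip (a point): Middle of the top edge of the rail's front wall (the lip): 6 mm thick (x), 270 long (y), top 130 above the bench. x points to the trough behind it (38 wide, 40 deep; back wall as high as the lip, end plates 10 higher), z up. Fixed. Hung: the bridge lies on the lip, wide_grip 33 mm above this point, within 10 mm in x; let go, the board swings against the wall, leaning some 7 degrees.
Mind the look-alikes: they are no part of the job. What is shaped like the wide but red is not meant.

How it is judged:
By the outcome, as a careful person would: the job done as asked, in the order asked, and still so for the second after the job is handed in, with the robot touching nothing.
It also fails if it takes over 40 s, if anything falls off the work surface, if the arm or the gripper's body presses on something with over 40 N, if the wrist force passes 120 N, or if a joint passes its speed limit or range.

## Working session

There is one attempt and no reset: what is moved stays moved. The work goes in short steps, Python scripts to look and compute and a tool call to move; the robot and the scene stay as the last step left them, time stands still between calls to the robot, and variables do not carry over. Pictures are saved under pics/ and viewed, and the job is handed in when it is done.

Besides the shell and the picture viewer there is one more tool, called as name(argument=value, ...) on one line, values as JSON. send_rows: Moves the arm, as the interface text tells. Its arguments: {"type":"object","properties":{"moves":{"type":"array","items":{"type":"array","items":{"type":"number"}}},"jaw":{"type":"number"}},"required":["moves"]}

```bash
ls; mkdir -p pics; cat > h.py <<'E'
from rig import env,camera,job
import numpy as np,cv2
from scipy.spatial.transform import Rotation as R
E
python3 - <<'E'
from h import *
s=env.state();print(s['clock'],s['tool_pos'],s['ee_rot'],s['finger_gap'])
for n in ['scene','top']:
    c=camera(n);cv2.imwrite(f'pics/{n}0.png',c['img'][:,:,::-1]);print(n,c['origin'],c['attitude'],c['intrinsics'],c['D'])
    np.save(f'{n}0.npy',c,allow_pickle=True)
E
```

```text
pics
0.0 [147.09649816 581.41397952 241.12346161] [-1.77056161e-04  1.23587689e-01  9.92333149e-01 -9.86998126e-04] 0.9969278663229435
scene [ 104.00787622 -867.63753686  883.81864421] [ 0.88575392  0.41008856 -0.08310269 -0.20090127] [[431.60211481   0.         252.17854497]
 [  0.         431.60211481 183.26153095]
 [  0.           0.           1.        ]] [0.05398621 0.         0.         0.         0.        ]
top [ 410.47381319  -41.70444157 1264.31865843] [-0.69946565 -0.01739096  0.02804439  0.71390396] [[417.51436678   0.         254.19793339]
 [  0.         417.51436678 189.73284954]
 [  0.           0.           1.        ]] [-0.06780093  0.          0.          0.          0.        ]
```

View pics/scene0.png

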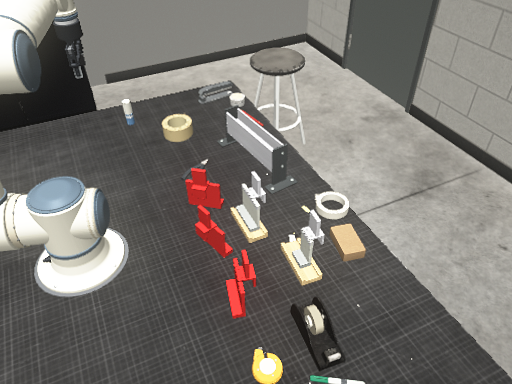

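View pics/top0.png

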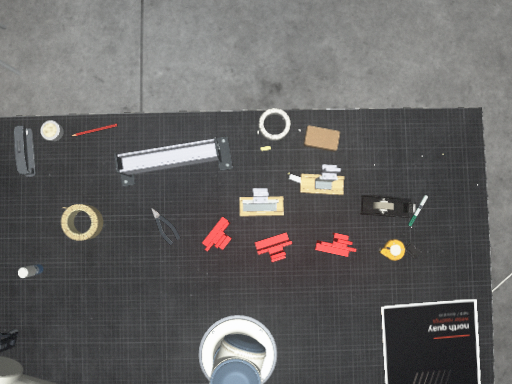

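The rail is at about (168,157) in the top view. The two white carriers on plywood are at about (262,203) and (323,182), and the red ones are decoys. I'll zoom in.

```bash
python3 - <<'E'
from h import *
c=np.load('top0.npy',allow_pickle=True).item()['img'][:,:,::-1]
a=cv2.resize(c[160:225,230:355],None,fx=6,fy=6,interpolation=cv2.INTER_CUBIC)
cv2.imwrite('pics/ta.png',a)
cv2.imwrite('pics/tb.png',cv2.resize(c[130:195,110:240],None,fx=6,fy=6,interpolation=cv2.INTER_CUBIC))
c=np.load('scene0.npy',allow_pickle=True).item()['img'][:,:,::-1]
cv2.imwrite('pics/sa.png',cv2.resize(c[165:285,225:345],None,fx=5,fy=5,interpolation=cv2.INTER_CUBIC))
E
```

```text
(no output)
```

View pics/ta.png

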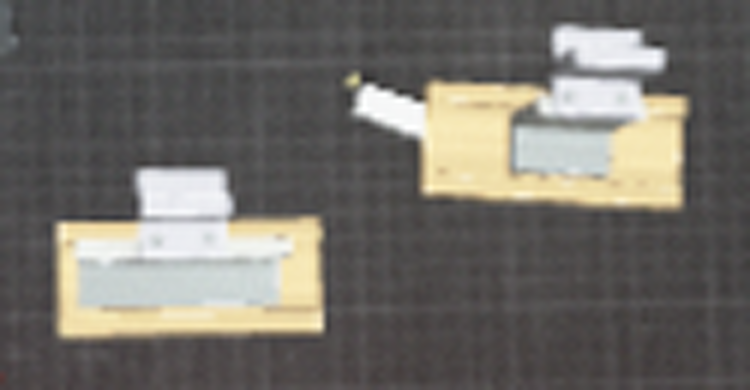

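View pics/tb.png

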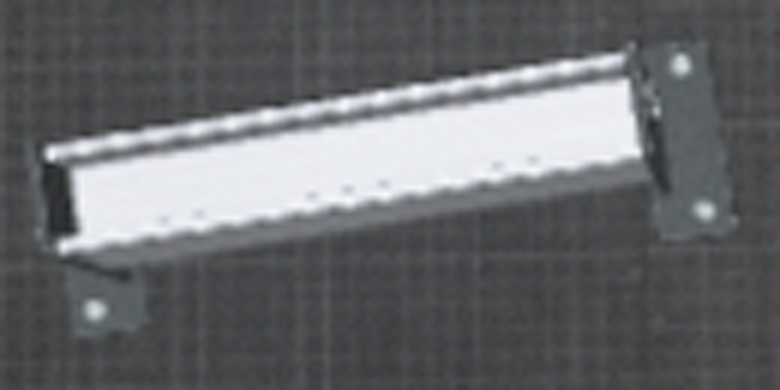

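View pics/sa.png

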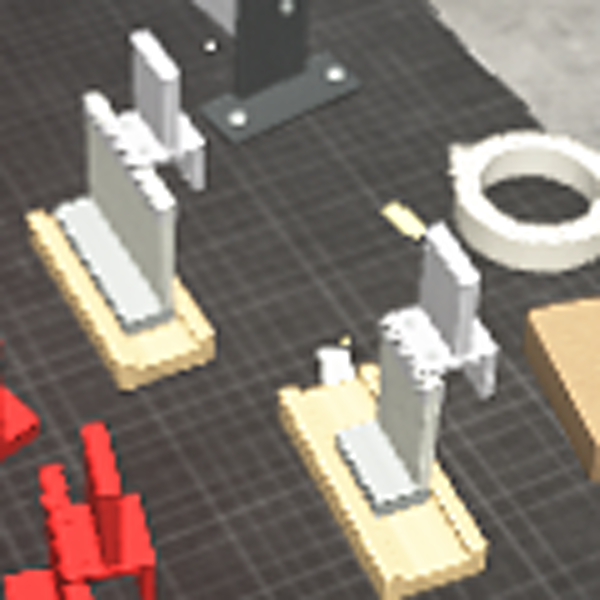

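```bash
cat >> h.py <<'E'
def ray(c,uv):
    uv=np.array(uv,float).reshape(-1,1,2)
    p=cv2.undistortPoints(uv,np.array(c['intrinsics']),np.array(c['D'],float)).reshape(-1,2)
    d=np.c_[p[:,0],-p[:,1],-np.ones(len(p))]
    q=c['attitude'];return np.array(c['origin']),R.from_quat([q[1],q[2],q[3],q[0]]).apply(d)
def onz(c,uv,z):
    o,d=ray(c,uv);z=np.broadcast_to(z,len(d));return o+d*((z-o[2])/d[:,2])[:,None]
def proj(c,P):
    q=c['attitude'];P=np.atleast_2d(P)
    v=R.from_quat([q[1],q[2],q[3],q[0]]).inv().apply(P-c['origin']);v=v*[1,-1,-1]
    return cv2.projectPoints(v,np.zeros(3),np.zeros(3),np.array(c['intrinsics']),np.array(c['D'],float))[0].reshape(-1,2)
E
python3 - <<'E'
from h import *
np.set_printoptions(precision=1,suppress=True)
t=np.load('top0.npy',allow_pickle=True).item();s=np.load('scene0.npy',allow_pickle=True).item()
T=lambda a:np.array(a)/6+[230,160]-0.42
TB=lambda a:np.array(a)/6+[110,130]-0.42
S=lambda a:np.array(a)/5+[225,165]-0.4
print('stand top',onz(t,T([(57,222),(322,218),(324,332),(58,336)]),16))
print('foot front',onz(t,T([(80,304),(278,304)]),30), 'board top z106',onz(t,T([(78,240),(292,237)]),106))
print('tab top? top',onz(t,T([(137,169),(226,169),(137,215),(226,215)]),166))
print('tab scene',onz(s,S([(135,36),(146,31),(179,66),(168,72)]),166))
print('board top scene',onz(s,S([(86,98),(97,92),(174,200),(160,208)]),106))
print('rail lip',onz(t,TB([(60,247),(645,165),(70,238)]),130),'back',onz(t,TB([(45,150),(628,55),(55,160),(635,70)]),130))
g=t['img'][160:225,230:355]
E
```

```text
stand top [[ 471.   -15.7   16. ]
 [ 470.3 -148.    16. ]
 [ 413.4 -147.6   16. ]
 [ 414.2  -15.1   16. ]]
foot front [[ 429.7  -26.6   30. ]
 [ 427.7 -124.1   30. ]] board top z106 [[ 458.1  -27.1  106. ]
 [ 457.5 -126.2  106. ]]
tab top? top [[486.3 -54.4 166. ]
 [485.6 -93.5 166. ]
 [466.1 -54.  166. ]
 [465.3 -93.1 166. ]]
tab scene [[467.  -59.2 166. ]
 [474.  -58.  166. ]
 [477.  -91.7 166. ]
 [469.8 -93.6 166. ]]
board top scene [[ 450.   -29.   106. ]
 [ 457.5  -27.   106. ]
 [ 457.9 -124.3  106. ]
 [ 448.7 -126.6  106. ]]
rail lip [[542.7 307.9 130. ]
 [574.8  40.1 130. ]
 [546.8 303.3 130. ]] back [[587.5 315.  130. ]
 [625.7  47.2 130. ]
 [582.8 310.3 130. ]
 [618.7  44.1 130. ]]
```

```bash
cat > plan.py <<'E'
from h import *
import sys
def plan(x,y,z,psi,n=8,step=.048):
    """tool y heading psi deg (world); prints up to n rows"""
    s=env.state();p=np.array(s['tool_pos']);w,a,b,c=s['ee_rot'];M=R.from_quat([a,b,c,w]).as_matrix()
    h=np.degrees(np.arctan2(M[1,1],M[0,1]));g=np.array([x,y,z],float)
    print('t',s['clock'],'pos',p.round(1),'head',h.round(2),'tilt',M[:,2].round(3),'F',np.round(s['force'],1),'gap',round(s['finger_gap'],3))
    for i in range(n):
        d=(g-p)/1000;L=np.linalg.norm(d)
        dh=(psi-h+180)%360-180
        if L<5e-4 and abs(dh)<.2:break
        d=d*min(1,step/max(L,1e-9));r=np.clip(-dh,-8.5,8.5)
        c_,s_=np.cos(np.radians(h)),np.sin(np.radians(h))
        print([round(float(v),4) for v in (-s_*d[0]+c_*d[1],c_*d[0]+s_*d[1],-d[2])]+[round(float(r),1)])
        p=p+d*1000;h-=r
if __name__=='__main__':
    a=list(map(float,sys.argv[1:5]));plan(*a,**({'step':float(sys.argv[5])} if len(sys.argv)>5 else {}))
E
python3 plan.py 471 -76 240 0
python3 - <<'E'
from h import *
c=np.load('scene0.npy',allow_pickle=True).item()['img'][:,:,::-1]
cv2.imwrite('pics/sb.png',cv2.resize(c[95:195,215:305],None,fx=6,fy=6,interpolation=cv2.INTER_CUBIC))
E
```

```text
t 0.1 pos [147.1 581.4 241.2] head 75.8 tilt [-0.001 -0.002 -1.   ] F [-0.  -0.5  0.6] gap 1.003
[-0.0311, -0.0365, 0.0001, 8.5]
[-0.0362, -0.0315, 0.0001, 8.5]
[-0.0405, -0.0258, 0.0001, 8.5]
[-0.0438, -0.0196, 0.0001, 8.5]
[-0.0462, -0.0129, 0.0001, 8.5]
[-0.0476, -0.0059, 0.0001, 8.5]
[-0.048, 0.0012, 0.0001, 8.5]
[-0.0473, 0.0083, 0.0001, 8.5]
```

View pics/sb.png

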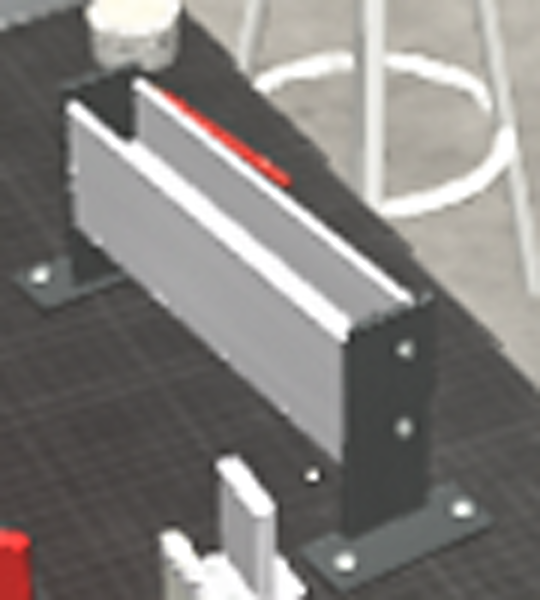

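The scene crop shows the lip running from about (70,105) to (345,332) in crop pixels, with the back wall behind it. I'll triangulate it at z=130 and start the move.

```bash
python3 - <<'E'
from h import *
np.set_printoptions(precision=1,suppress=True)
s=np.load('scene0.npy',allow_pickle=True).item();t=np.load('top0.npy',allow_pickle=True).item()
S=lambda a:np.array(a)/6+[215,95]-0.42
for n,a in dict(lipfront=[(67,106),(343,341)],lipback=[(77,101),(352,320)],backin=[(133,84),(405,303)],backout=[(142,79),(415,298)]).items():
    P=onz(s,S(a),130);d=P[0]-P[1];print(n,P,P.mean(0),'yaw',np.degrees(np.arctan2(-d[0],d[1])),np.linalg.norm(d))
E
```

```text
lipfront [[541.2 304.6 130. ]
 [578.5  41.2 130. ]] [559.9 172.9 130. ] yaw 8.04974160440922 266.00871010662433
lipback [[548.2 307.  130. ]
 [590.4  54.8 130. ]] [569.3 180.9 130. ] yaw 9.491926770757857 255.70793012179172
backin [[583.4 309.6 130. ]
 [620.6  55.8 130. ]] [602.  182.7 130. ] yaw 8.337619789671828 256.560922423693
backout [[590.1 312.3 130. ]
 [627.   57.3 130. ]] [608.6 184.8 130. ] yaw 8.252426919239515 257.64986451837046
```

send_rows(moves=[[-0.031, -0.0365, 0, 8.5], [-0.036, -0.0315, 0, 8.5], [-0.0405, -0.026, 0, 8.5], [-0.044, -0.0195, 0, 8.5], [-0.046, -0.013, 0, 8.5], [-0.0475, -0.006, 0, 8.5], [-0.048, 0.001, 0, 8.5], [-0.047, 0.008, 0, 8.5]])

```text
clock: 0.9
tool_pos: [313.5, 226.8, 233.9]
ee_rot: [0.002, 0.662, 0.749, -0.007]
force: [1.1, 0.7, 0.2]
finger_gap: 1.003
```

```bash
python3 plan.py 471 -76 240 0
```

```text
t 0.9 pos [313.5 226.8 233.9] head 7.05 tilt [-0.007 -0.013 -1.   ] F [1.1 0.7 0.2] gap 1.003
[-0.045, 0.0168, -0.0009, 7.0]
[-0.0426, 0.0221, -0.0009, -0.0]
[-0.0426, 0.0221, -0.0009, -0.0]
[-0.0426, 0.0221, -0.0009, -0.0]
[-0.0426, 0.0221, -0.0009, -0.0]
[-0.0426, 0.0221, -0.0009, -0.0]
[-0.0426, 0.0221, -0.0009, -0.0]
[-0.0047, 0.0025, -0.0001, -0.0]
```

send_rows(moves=[[-0.045, 0.017, -0.002, 7], [-0.0425, 0.022, -0.001, 0], [-0.0425, 0.022, -0.001, 0], [-0.0425, 0.022, -0.001, 0], [-0.0425, 0.022, -0.001, 0], [-0.0425, 0.022, -0.001, 0], [-0.0425, 0.022, 0, 0], [-0.005, 0.0025, 0, 0]])

```text
clock: 1.7
tool_pos: [471.0, -95.2, 241.0]
ee_rot: [0.002, 0.712, 0.702, -0.007]
force: [-0.5, 0.8, -0.3]
finger_gap: 0.997
```

```bash
python3 plan.py 471 -76 240 0
python3 - <<'E'
from h import *
c=camera('wrist');np.save('w1.npy',c,allow_pickle=True);cv2.imwrite('pics/w1.png',c['img'][:,:,::-1])
E
```

```text
t 1.7 pos [471.  -95.2 241. ] head -0.84 tilt [-0.008 -0.013 -1.   ] F [-0.5  0.8 -0.3] gap 0.997
[0.0192, -0.0002, 0.001, -0.8]
```

View pics/w1.png

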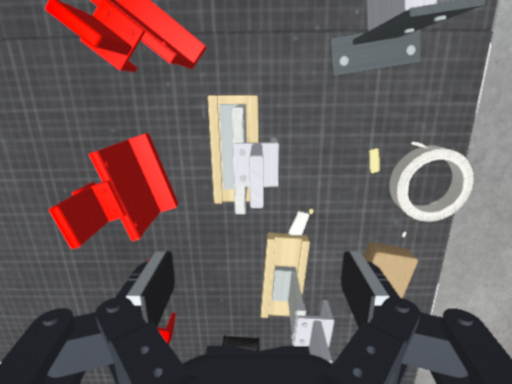

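The wrist view shows the wide carrier at (240,150), its tab top at about (257,205), and the narrow carrier below at (290,275). I'll zoom in.

```bash
python3 - <<'E'
from h import *
c=np.load('w1.npy',allow_pickle=True).item()['img'][:,:,::-1]
cv2.imwrite('pics/w1a.png',cv2.resize(c[90:220,200:300],None,fx=4.5,fy=4.5,interpolation=cv2.INTER_CUBIC))
E
```

```text
(no output)
```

View pics/w1a.png

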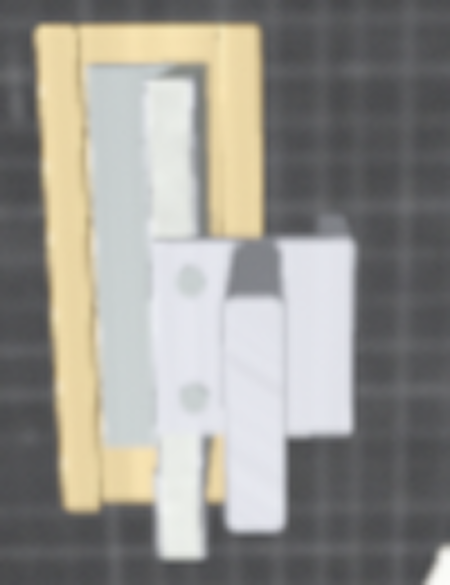

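```bash
python3 - <<'E'
from h import *
np.set_printoptions(precision=1,suppress=True)
c=np.load('w1.npy',allow_pickle=True).item()
W=lambda a:np.array(a)/4.5+[200,90]-0.4
for n,a,z in [('tab',[(226,297),(283,297),(286,530),(227,530)],166),('board',[(146,80),(194,80),(207,557),(158,557)],106),('bridge',[(154,240),(354,240),(352,434),(152,434)],112),('stand',[(36,25),(262,25),(65,510)],22)]:
    P=onz(c,W(a),z);print(n,P,P.mean(0))
print(c['origin'])
E
python3 plan.py 471 -76 145 0 .03
```

```text
tab [[465.4 -54.2 166. ]
 [474.4 -54.4 166. ]
 [474.5 -93.9 166. ]
 [464.7 -93.7 166. ]] [469.8 -74.  166. ]
board [[ 448.8  -24.1  106. ]
 [ 458.1  -24.3  106. ]
 [ 457.7 -124.2  106. ]
 [ 447.1 -124.   106. ]] [452.9 -74.2 106. ]
bridge [[449.6 -54.1 112. ]
 [488.8 -54.7 112. ]
 [488.7 -94.6 112. ]
 [447.5 -94.  112. ]] [468.7 -74.3 112. ]
stand [[ 414.1  -14.6   22. ]
 [ 470.9  -15.5   22. ]
 [ 413.1 -145.    22. ]] [432.7 -58.4  22. ]
[473.  -10.8 372. ]
t 1.75 pos [470.6 -94.1 241.1] head -0.81 tilt [-0.008 -0.012 -1.   ] F [-0.4 -0.5 -0.3] gap 0.998
[0.0055, 0.0, 0.0295, -0.8]
[0.0055, 0.0001, 0.0295, -0.0]
[0.0055, 0.0001, 0.0295, -0.0]
[0.0014, 0.0, 0.0077, -0.0]
```

All views agree: the grip is at about (470.5, -75, 139) with yaw near 0. I'll centre over it, then descend.

send_rows(moves=[[0.019, 0, 0.005, -0.8], [0, 0, 0.03, 0], [0, 0, 0.03, 0], [0, 0, 0.02, 0], [0, 0, 0, 0]])

```text
clock: 2.25
tool_pos: [468.9, -71.7, 153.4]
ee_rot: [0.001, 0.706, 0.708, -0.006]
force: [0.5, 0.4, -1.0]
finger_gap: 1.0
```

```bash
python3 plan.py 470.5 -75 132 0 .02
```

```text
t 2.25 pos [468.9 -71.7 153.4] head 0.12 tilt [-0.008 -0.01  -1.   ] F [ 0.5  0.4 -1. ] gap 1.0
[-0.003, 0.0014, 0.0197, 0.1]
[-0.0003, 0.0001, 0.0017, -0.0]
```

send_rows(moves=[[-0.003, 0.0015, 0.015, 0], [0, 0, 0.005, 0], [0, 0, 0, 0]])

```text
clock: 2.55
tool_pos: [470.7, -73.6, 134.2]
ee_rot: [0.002, 0.706, 0.709, -0.005]
force: [-0.2, 0.6, 0.8]
finger_gap: 0.999
```

```bash
python3 plan.py 470.5 -75 132 0 .02;python3 - <<'E'
from h import *
c=camera('wrist');cv2.imwrite('pics/w2.png',c['img'][:,:,::-1])
E
```

```text
t 2.55 pos [470.7 -73.6 134.2] head 0.25 tilt [-0.005 -0.01  -1.   ] F [-0.2  0.6  0.8] gap 0.999
[-0.0014, -0.0002, 0.0022, 0.3]
```

View pics/w2.png

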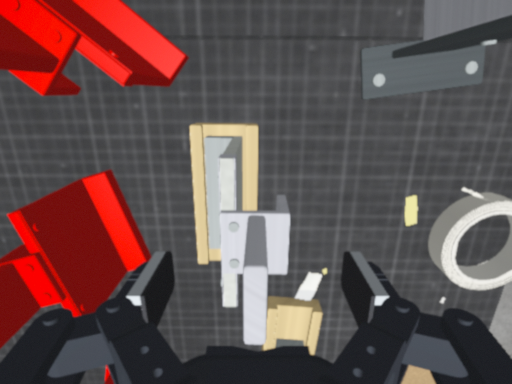

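The tab at about (255,300) is centred between the pads, so I'm closing.

send_rows(moves=[[-0.001, 0, 0.002, 0], [0, 0, 0, 0], [0, 0, 0, 0], [0, 0, 0, 0], [0, 0, 0, 0], [0, 0, 0, 0], [0, 0, 0, 0], [0, 0, 0, 0]], jaw=-1)

```text
clock: 3.4
tool_pos: [471.9, -75.2, 135.5]
ee_rot: [0.003, 0.706, 0.708, -0.004]
force: [-0.3, 0.5, 0.4]
finger_gap: 0.11
```

```bash
python3 plan.py 470.5 -75 260 0 .02
```

```text
t 3.4 pos [471.9 -75.2 135.5] head 0.21 tilt [-0.001 -0.011 -1.   ] F [-0.3  0.5  0.4] gap 0.11
[0.0, -0.0002, -0.02, 0.2]
[0.0, -0.0002, -0.02, -0.0]
[0.0, -0.0002, -0.02, -0.0]
[0.0, -0.0002, -0.02, -0.0]
[0.0, -0.0002, -0.02, -0.0]
[0.0, -0.0002, -0.02, -0.0]
[0.0, -0.0, -0.0045, -0.0]
```

The gap of 0.11 is about 9.4 mm, which matches the tab. Lifting.

send_rows(moves=[[0, 0, -0.01, 0], [0, 0, -0.02, 0], [0, 0, -0.03, 0], [0, 0, -0.03, 0], [0, 0, -0.03, 0], [0, 0, -0.03, 0], [0, 0, -0.01, 0]])

```text
clock: 4.1
tool_pos: [470.6, -72.8, 297.2]
ee_rot: [-0.001, 0.706, 0.709, -0.007]
force: [-0.6, -0.9, -3.3]
finger_gap: 0.111
```

```bash
python3 plan.py 480 163 290 8 .035
python3 - <<'E'
from h import *
c=camera('scene');np.save('s2.npy',c,allow_pickle=True);cv2.imwrite('pics/s2.png',cv2.resize(c['img'][90:300,150:400,::-1],None,fx=2.8,fy=2.8,interpolation=cv2.INTER_CUBIC))
E
```

```text
t 4.1 pos [470.6 -72.8 297.2] head 0.23 tilt [-0.011 -0.008 -1.   ] F [-0.6 -0.9 -3.3] gap 0.111
[0.035, 0.0015, 0.0011, -7.8]
[0.0344, 0.0062, 0.0011, -0.0]
[0.0344, 0.0062, 0.0011, -0.0]
[0.0344, 0.0062, 0.0011, -0.0]
[0.0344, 0.0062, 0.0011, -0.0]
[0.0344, 0.0062, 0.0011, -0.0]
[0.0257, 0.0047, 0.0008, -0.0]
```

View pics/s2.png

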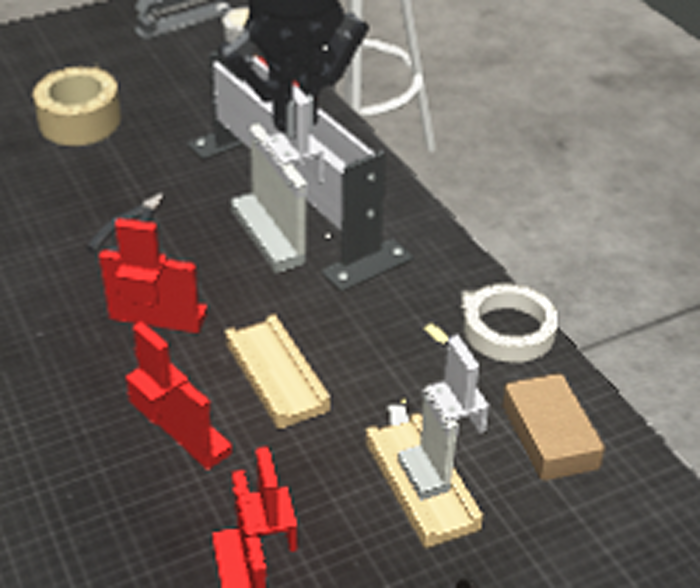

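The carrier is held upright and clear of the empty stand, and the narrow one hasn't moved. Next I move it in front of the rail.

send_rows(moves=[[0.035, 0.0015, 0, -7.8], [0.0345, 0.006, 0, 0], [0.0345, 0.006, 0, 0], [0.0345, 0.006, 0, 0], [0.0345, 0.006, 0, 0], [0.0345, 0.006, 0, 0], [0.025, 0.005, 0, 0], [0, 0, 0, 0]])

```text
clock: 4.95
tool_pos: [477.3, 169.9, 280.3]
ee_rot: [-0.007, 0.655, 0.755, -0.014]
force: [-0.5, -0.3, -2.8]
finger_gap: 0.109
```

```bash
python3 plan.py 483 163 290 8 .035
python3 - <<'E'
from h import *
c=camera('wrist');np.save('w3.npy',c,allow_pickle=True);cv2.imwrite('pics/w3.png',c['img'][:,:,::-1])
c=camera('top');np.save('t3.npy',c,allow_pickle=True);cv2.imwrite('pics/t3.png',cv2.resize(c['img'][110:220,90:270,::-1],None,fx=4.4,fy=4.4,interpolation=cv2.INTER_CUBIC))
E
```

```text
t 4.95 pos [477.3 169.9 280.3] head 8.11 tilt [-0.028 -0.011 -1.   ] F [-0.5 -0.3 -2.8] gap 0.109
[-0.0077, 0.0047, -0.0097, 0.1]
```

View pics/w3.png

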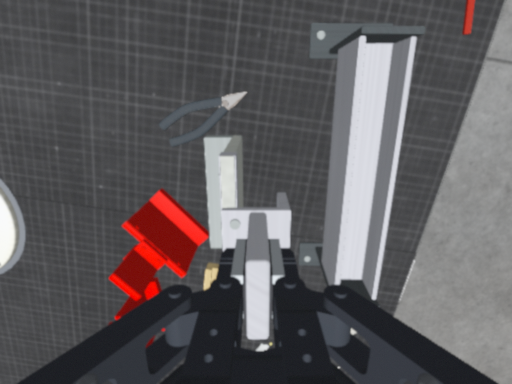

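View pics/t3.png

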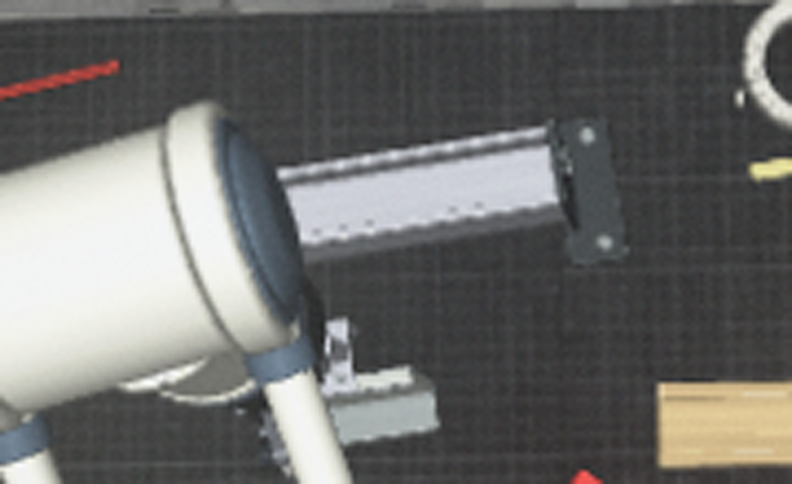

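```bash
python3 - <<'E'
from h import *
c=np.load('w3.npy',allow_pickle=True).item()['img'][:,:,::-1]
cv2.imwrite('pics/w3a.png',cv2.resize(c[20:170,300:430],None,fx=4,fy=4,interpolation=cv2.INTER_CUBIC))
cv2.imwrite('pics/w3b.png',cv2.resize(c[160:310,290:420],None,fx=4,fy=4,interpolation=cv2.INTER_CUBIC))
E
```

```text
(no output)
```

View pics/w3a.png

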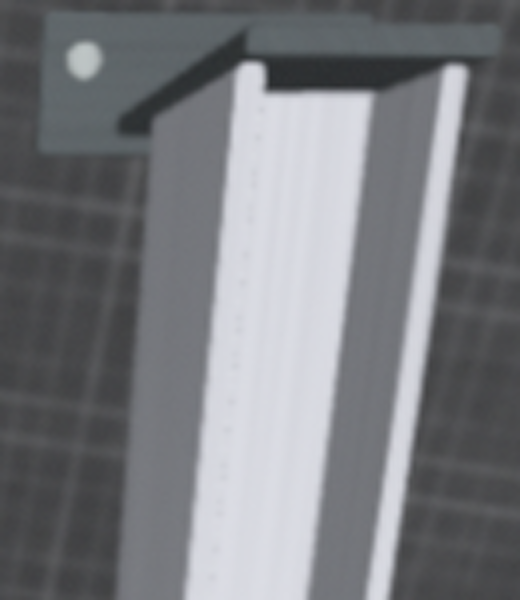

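View pics/w3b.png

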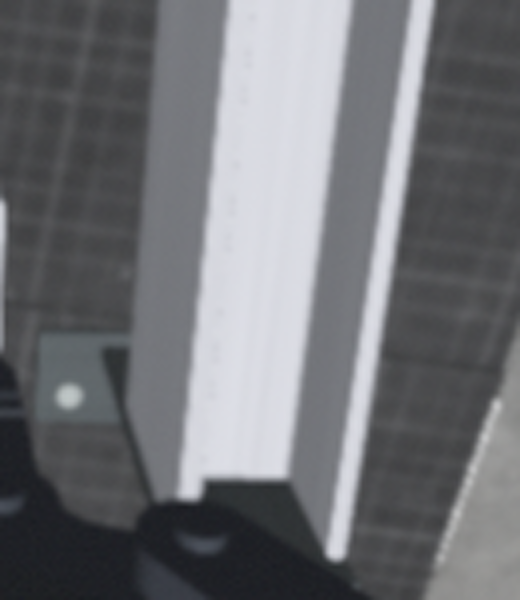

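```bash
sed -i 's/^    for i in range(n):/    print("Mrow",M.round(3).tolist())\n    for i in range(n):/; s/print(\[round(float(v),4) for v in .*$/print([round(float(v),4) for v in (R.from_rotvec([0,0,np.radians(-(h-h0))]).as_matrix().T@(M.T@d))]+[round(float(r),1)])/; s/^    h=\(.*\)$/    h=\1;h0=h/' plan.py
python3 - <<'E'
from h import *
np.set_printoptions(precision=1,suppress=True)
c=np.load('w3.npy',allow_pickle=True).item()
A=lambda a:(np.array(a)/4+[300,20]-.4).tolist(); B=lambda a:(np.array(a)/4+[290,160]-.4).tolist()
for n,a in dict(lipf=[A((237,64)),A((187,598)),B((228,0)),B((178,498))],lipin=[A((264,64)),B((203,490))],backin=[A((443,66)),B((327,555))],backout=[A((467,66)),B((343,558))]).items():
    P=onz(c,a,130);d=P[0]-P[-1];print(n,P,P[[0,-1]].mean(0),'yaw',np.degrees(np.arctan2(-d[0],d[1])),np.linalg.norm(d))
E
python3 plan.py 483 163 290 8
```

```text
lipf [[540.1 310.3 130. ]
 [556.9 194.4 130. ]
 [554.9 203.7 130. ]
 [575.   62.8 130. ]] [557.6 186.5 130. ] yaw 8.010926568112861 249.9612408812542
lipin [[545.8 311.1 130. ]
 [581.3  66.4 130. ]] [563.5 188.8 130. ] yaw 8.245325713516822 247.2020468773756
backin [[583.5 316.2 130. ]
 [621.3  50.5 130. ]] [602.4 183.3 130. ] yaw 8.098830313046259 268.44103957879815
backout [[588.5 317.  130. ]
 [626.1  50.2 130. ]] [607.3 183.6 130. ] yaw 8.01345464918094 269.4431097953807
t 5.05 pos [477.5 167.5 280.7] head 7.96 tilt [-0.028 -0.013 -1.   ] F [-0.2  0.1 -3.4] gap 0.108
Mrow [[-0.139, 0.99, -0.028], [0.99, 0.139, -0.013], [-0.009, -0.03, -1.0]]
[-0.0053, 0.0046, -0.0094, -0.0]
```

The rail comes out consistent: yaw 8.0°, lip to back wall about 50 mm, length about 269 mm. The lip middle is at about (561.5, 176.5). I'll move over it with the tongue tip well above the lip.

```bash
python3 plan.py 561.5 176.5 225 8 .025
```

```text
t 5.05 pos [477.5 167.5 280.7] head 7.96 tilt [-0.028 -0.013 -1.   ] F [-0.2  0.1 -3.4] gap 0.108
Mrow [[-0.139, 0.99, -0.028], [0.99, 0.139, -0.013], [-0.009, -0.03, -1.0]]
[-0.0006, 0.0213, 0.0131, -0.0]
[-0.0006, 0.0213, 0.0131, -0.0]
[-0.0006, 0.0213, 0.0131, -0.0]
[-0.0006, 0.0213, 0.0131, -0.0]
[-0.0, 0.0011, 0.0007, -0.0]
```

send_rows(moves=[[-0.0005, 0.021, 0, 0], [-0.0005, 0.021, 0.01, 0], [-0.0005, 0.021, 0.015, 0], [-0.0005, 0.021, 0.015, 0], [0, 0.001, 0.01, 0], [0, 0, 0, 0], [0, 0, 0, 0]])

```text
clock: 5.75
tool_pos: [562.9, 167.7, 223.8]
ee_rot: [-0.006, 0.66, 0.751, -0.017]
force: [0.5, -0.4, -2.8]
finger_gap: 0.11
```

```bash
python3 plan.py 561.5 176.5 205 8 .025
python3 - <<'E'
from h import *
c=camera('wrist');np.save('w4.npy',c,allow_pickle=True);cv2.imwrite('pics/w4.png',c['img'][:,:,::-1])
c=camera('scene');np.save('s4.npy',c,allow_pickle=True);cv2.imwrite('pics/s4.png',cv2.resize(c['img'][60:210,190:310,::-1],None,fx=4,fy=4,interpolation=cv2.INTER_CUBIC))
E
```

```text
t 5.75 pos [562.9 167.7 223.8] head 7.41 tilt [-0.031 -0.017 -0.999] F [ 0.5 -0.4 -2.8] gap 0.11
Mrow [[-0.129, 0.991, -0.031], [0.992, 0.129, -0.017], [-0.012, -0.033, -0.999]]
[0.0092, 0.0004, 0.0187, -0.6]
```

View pics/w4.png

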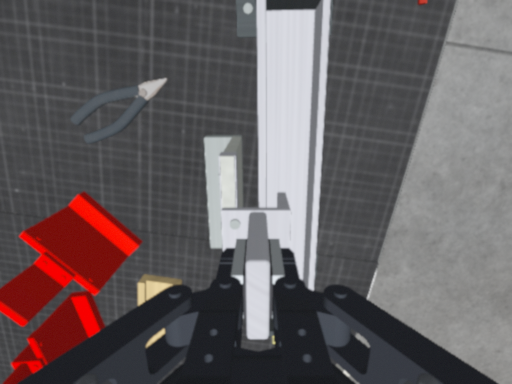

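View pics/s4.png

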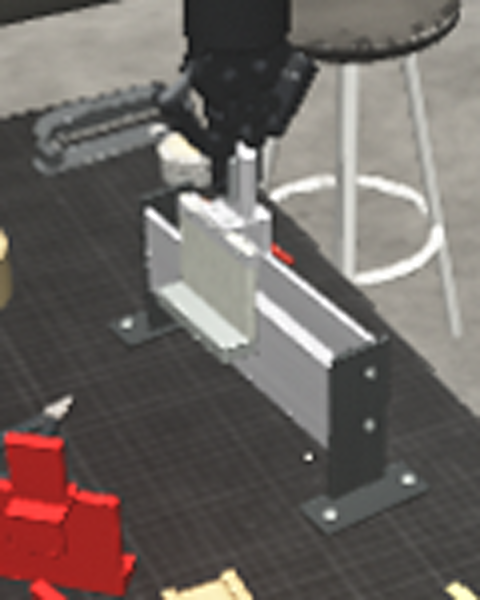

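The lip at (262,200) lies between the board at (230,190) and the tongue at (283,200). I'll correct 9 mm along the rail, then lower while watching the force.

send_rows(moves=[[0.0075, 0.001, 0, -0.5], [0.002, 0, 0.01, 0], [0, 0.0005, 0.012, 0], [0, 0.0005, 0.012, 0], [0, 0, 0, 0]])

```text
clock: 6.35
tool_pos: [562.1, 178.8, 190.4]
ee_rot: [-0.005, 0.655, 0.755, -0.014]
force: [-0.5, -0.6, -4.1]
finger_gap: 0.112
```

```bash
python3 plan.py 562 176.5 166 8 .012
python3 - <<'E'
from h import *
c=camera('wrist');np.save('w5.npy',c,allow_pickle=True);cv2.imwrite('pics/w5.png',cv2.resize(c['img'][100:260,180:330,::-1],None,fx=3.7,fy=3.7,interpolation=cv2.INTER_CUBIC))
E
```

```text
t 6.35 pos [562.1 178.8 190.4] head 8.08 tilt [-0.026 -0.015 -1.   ] F [-0.5 -0.6 -4.1] gap 0.112
Mrow [[-0.141, 0.99, -0.026], [0.99, 0.14, -0.015], [-0.011, -0.027, -1.0]]
[-0.001, 0.0001, 0.012, 0.1]
[-0.001, 0.0001, 0.012, -0.0]
[-0.0, 0.0, 0.0006, -0.0]
```

View pics/w5.png

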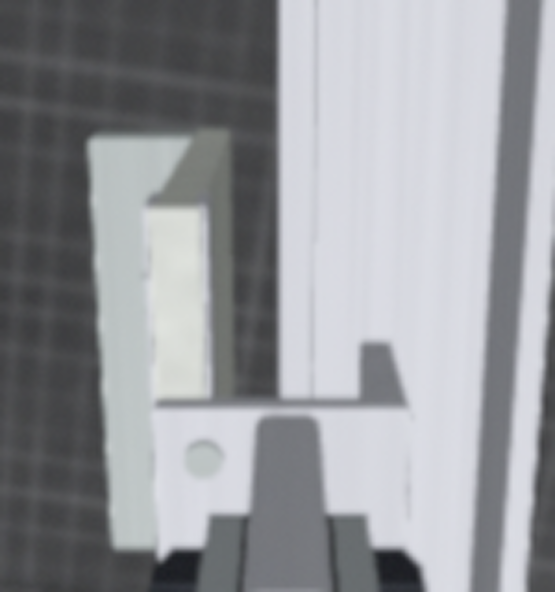

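The lip (crop 278–315) is centred between the board back (230) and the tongue (362). Lowering on.

send_rows(moves=[[-0.001, 0, 0.01, 0], [0, 0, 0.01, 0], [0, 0, 0.004, 0], [0, 0, 0, 0]])

```text
clock: 6.8
tool_pos: [561.9, 177.1, 165.4]
ee_rot: [-0.004, 0.656, 0.755, -0.014]
force: [0.3, 0.1, -2.4]
finger_gap: 0.112
```

```bash
python3 plan.py 562 176.5 160 8 .012
```

```text
t 6.8 pos [561.9 177.1 165.4] head 8.05 tilt [-0.025 -0.015 -1.   ] F [ 0.3  0.1 -2.4] gap 0.112
Mrow [[-0.14, 0.99, -0.025], [0.99, 0.14, -0.015], [-0.011, -0.026, -1.0]]
[-0.0006, 0.0002, 0.0054, 0.1]
```

send_rows(moves=[[0, 0, 0.003, 0], [0, 0, 0.002, 0], [0, 0, 0, 0]])

```text
clock: 7.1
tool_pos: [562.0, 177.0, 160.3]
ee_rot: [-0.004, 0.656, 0.755, -0.013]
force: [0.1, -0.0, -3.1]
finger_gap: 0.109
```

send_rows(moves=[[0, 0, 0.001, 0], [0, 0, 0, 0]])

```text
clock: 7.3
tool_pos: [562.2, 177.1, 160.1]
ee_rot: [-0.004, 0.656, 0.755, -0.013]
force: [0.4, -0.4, -3.2]
finger_gap: 0.108
```

send_rows(moves=[[0, 0, 0.002, 0], [0, 0, 0, 0]])

```text
clock: 7.5
tool_pos: [562.5, 177.2, 160.2]
ee_rot: [-0.003, 0.656, 0.755, -0.012]
force: [0.3, -0.2, -3.8]
finger_gap: 0.108
```

send_rows(moves=[[0, 0, 0.002, 0], [0, 0, 0, 0]])

```text
clock: 7.7
tool_pos: [562.9, 177.2, 159.9]
ee_rot: [-0.002, 0.656, 0.755, -0.011]
force: [0.5, -0.5, -2.1]
finger_gap: 0.109
```

send_rows(moves=[[0, 0, 0.004, 0]])

```text
clock: 7.8
tool_pos: [563.2, 177.2, 159.5]
ee_rot: [-0.002, 0.656, 0.755, -0.009]
force: [-9.7, -3.2, 27.3]
finger_gap: 0.11
```

```bash
python3 plan.py 562 176.5 158 8 .012
python3 - <<'E'
from h import *
c=camera('wrist');np.save('w6.npy',c,allow_pickle=True);cv2.imwrite('pics/w6.png',cv2.resize(c['img'][100:260,180:330,::-1],None,fx=3.7,fy=3.7,interpolation=cv2.INTER_CUBIC))
c=camera('scene');np.save('s6.npy',c,allow_pickle=True);cv2.imwrite('pics/s6.png',cv2.resize(c['img'][80:200,210:310,::-1],None,fx=5,fy=5,interpolation=cv2.INTER_CUBIC))
E
```

```text
t 7.8 pos [563.2 177.2 159.5] head 8.04 tilt [-0.015 -0.012 -1.   ] F [-9.7 -3.2 27.3] gap 0.11
Mrow [[-0.14, 0.99, -0.015], [0.99, 0.14, -0.012], [-0.01, -0.016, -1.0]]
[-0.0005, -0.0012, 0.0015, 0.0]
```

View pics/w6.png

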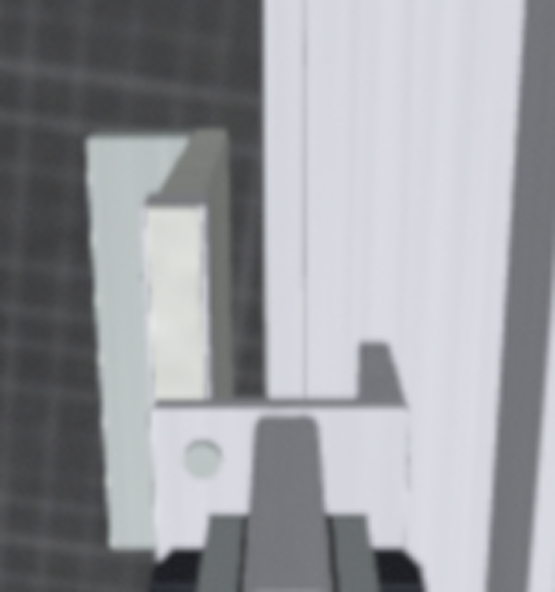

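View pics/s6.png

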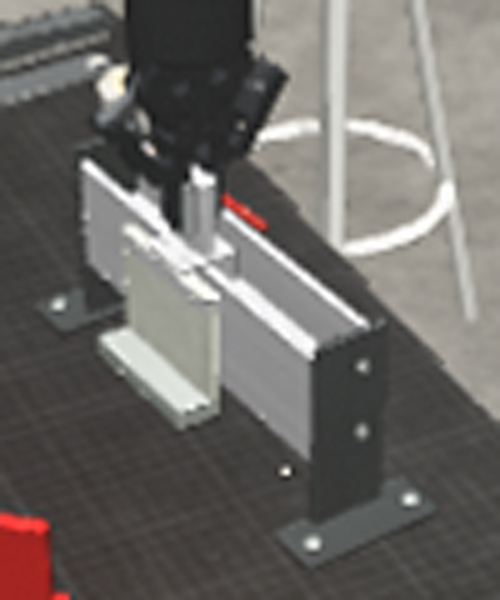

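Contact shows 27 N, at the predicted height (TCP about 160). The lip is between board and tongue, so the carrier is fully down. Releasing.

send_rows(moves=[[0, 0, 0, 0]])

```text
clock: 8.0
tool_pos: [563.2, 177.3, 160.4]
ee_rot: [-0.001, 0.656, 0.755, -0.009]
force: [0.7, 0.7, -4.2]
finger_gap: 0.111
```

send_rows(moves=[[0, 0, 0, 0], [0, 0, 0, 0], [0, 0, 0, 0], [0, 0, 0, 0], [0, 0, 0, 0], [0, 0, 0, 0], [0, 0, 0, 0]], jaw=0.6)

```text
clock: 8.7
tool_pos: [563.4, 177.3, 159.0]
ee_rot: [-0.001, 0.656, 0.755, -0.009]
force: [0.1, 0.4, 0.9]
finger_gap: 0.801
```

```bash
python3 plan.py 563 177 260 8 .012 | head -2
python3 - <<'E'
from h import *
c=camera('wrist');cv2.imwrite('pics/w7.png',c['img'][:,:,::-1])
E
```

```text
t 8.7 pos [563.4 177.3 159. ] head 8.05 tilt [-0.014 -0.012 -1.   ] F [0.1 0.4 0.9] gap 0.801
Mrow [[-0.14, 0.99, -0.014], [0.99, 0.14, -0.012], [-0.01, -0.015, -1.0]]
```

View pics/w7.png

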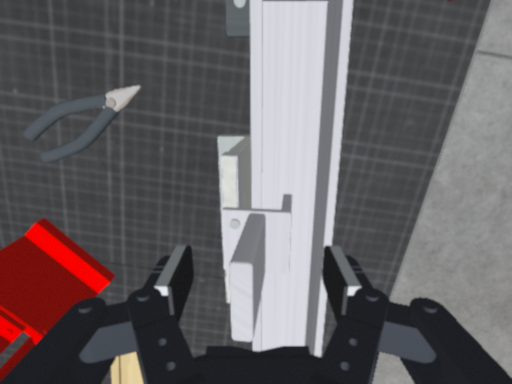

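It now hangs and leans against the wall, with the tab at (245,290) clear of both fingers. Retreating straight up.

send_rows(moves=[[0, 0, -0.01, 0], [0, 0, -0.02, 0], [0, 0, -0.03, 0], [0, 0, -0.04, 0], [0, 0, -0.04, 0], [0, 0, -0.02, 0], [0, 0, 0, 0], [0, 0, 0, 0]])

```text
clock: 9.55
tool_pos: [564.8, 179.1, 328.0]
ee_rot: [-0.001, 0.656, 0.755, -0.009]
force: [0.6, 0.3, -0.3]
finger_gap: 0.802
```

send_rows(moves=[[0, -0.03, 0, 0], [0, -0.04, 0, 0], [0, -0.04, 0, 0], [0, -0.03, 0, 0], [0, 0, 0, 0], [0, 0, 0, 0], [0, 0, 0, 0]])

```text
clock: 10.25
tool_pos: [421.1, 158.3, 316.6]
ee_rot: [-0.006, 0.656, 0.755, -0.017]
force: [-0.2, 0.0, 1.0]
finger_gap: 0.8
```

```bash
python3 - <<'E'
from h import *
c=camera('scene');np.save('s8.npy',c,allow_pickle=True);cv2.imwrite('pics/s8.png',cv2.resize(c['img'][80:290,190:370,::-1],None,fx=2.8,fy=2.8,interpolation=cv2.INTER_CUBIC))
c=camera('wrist');np.save('w8.npy',c,allow_pickle=True);cv2.imwrite('pics/w8.png',c['img'][:,:,::-1])
s=env.state();print(s['clock'],s['tool_pos'],s['force'])
E
```

```text
10.35 [421.44362364 158.32784227 316.49947853] [0.75774479 0.84963996 0.28124448]
```

View pics/s8.png

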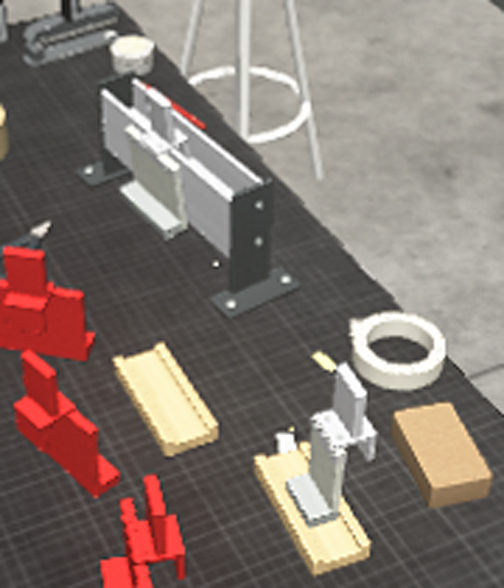

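View pics/w8.png

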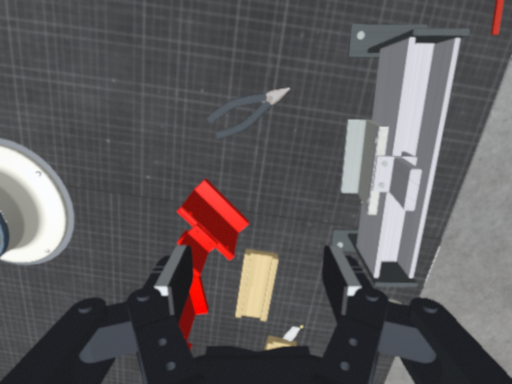

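```bash
python3 - <<'E'
from h import *
c=np.load('w8.npy',allow_pickle=True).item()
print(onz(c,[(378,155),(413,158),(374,191)],[136,136,136]).round(1), onz(c,[(382,128),(373,213)],126).round(1))
print(job.hand_in())
E
```

```text
[[539.  195.4 136. ]
 [576.4 197.7 136. ]
 [545.5 155.6 136. ]] [[539.4 222.7 126. ]
 [555.8 126.3 126. ]]
the job is handed in; nothing more can be done
None
```

The wide carrier now hangs on the rail lip, with its tongue in the trough and its board in front. I handed the job in at about 10.4 s.

- **Lowering:** I lowered it until contact showed on the wrist (about 27 N), at the height expected for the bridge lying on the lip. Only then did I open the gripper. Afterwards the force readings stayed within about 1 N.
- **Position:** In the last pictures it hangs free, with the board leaning against the wall. The board's centre is at y ≈ 175 mm and the lip's middle at about 176.5 mm, so it sits about midway along the rail.
- **Surroundings:** The narrow carrier is still in its stand, the red look-alikes are where they were, and the gripper is well clear.
- **Disagreements:**
  - The tool was tilted up to about 2° during the carry.
  - Force readings between the last lowering steps still showed about -3 N, the carrier's weight. I relied on the height, the push reading and the pictures instead.
  - The first estimates of the lip's middle differed by about 4 mm along the rail, and I used the later wrist-camera measurement.

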